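Tip a mixing ball into a narrow-necked paint jar

ROBOT

A 7-joint arm with a two-finger parallel gripper is mounted at the origin on the work surface; the furniture and walls round the work are solid. World frame = base frame: x ahead of the robot, y to its left, z up, the work surface at z = 0. Lengths are in m, angles in rad, forces in N, time in s.
With the tool pointing down it reaches from about 0.425 to 0.875 m from the base axis. Payload 9.9 kg.
Tool frame: the origin (TCP) lies at the very end of the fingers, on their centre line; the grasp point (between the pads) lies 19 mm behind it; z points along the fingers, y is the line along which they close (so a half turn about z gives the same grasp; the last joint's range is limited). The gripper opens to 85 mm and grips with 20 to 120 N. Pads are 22 mm wide; open, the fingers measure 114 mm over their backs; the gripper's body (76 mm by 85 mm) begins 54 mm behind the grasp point. The pads swing forward as they close: fully open they stand 13 mm farther back than shut.
Start: joints at [-1.391, 0.576, 0.025, 1.437, -0.015, 1.129, -0.057], TCP at [0.176, 0.652, 0.231] pointing down, gripper open.
Joint ranges: [-2.76, 2.76], [-0.34, 2.15], [-1.52, 1.57], [0.19, 2.46], [-1.09, 4.23], [0.17, 1.99], [-2.82, 2.82]. Speed limits (rad/s): [2.22, 2.22, 3.01, 3.01, 3.14, 3.14, 3.14].

INTERFACE

Orientations are given as a unit quaternion [x, y, z, w].
In Python, from station import sensors, viewer, bot gives the robot as it stands.
- The arm moves only by the tool apply_moves, never from a script. Its argument "commands" is a list of rows, each an object with "dr": the turn, a rotation vector about the tool's x, y, z in rad, a list of three; "slide": the shift along the tool's x, y, z in m, a list of three; "claw": the opening, from 0 (shut) to 1 (fully open). In form: [{"dr": [wx, wy, wz], "slide": [x, y, z], "claw": claw}, ...]. A call has 1 to 20 rows; each row shifts and turns the commanded pose from where the row before left it, along the tool's axes as they then stand; what a row does not reach is not made up. A row lasts 1/12 s, in which the tool goes at most 41.7 mm and 7.16 degrees, less where a joint would pass 70% of its speed; a pose out of reach is approached as far as the arm can. A call with a gripper value outside its range is refused whole. The fingers move at their own pace and stop on an object; the grip force is fixed at half the most. Time passes only in rows, so rows that do not move let the fingers close. It gives the time, the measured TCP pose, the force, the opening and the grip force at its end, in the units of the state.
- sensors.observe(): the state, without advancing time (a new reading comes with each control period).
- viewer.get_image(name): name is "side" or "top" or "wrist"; returns (picture, depth): 400x640x3 uint8, blue, green, red; 400x640 float32, m along the optical axis (not along the pixel's ray), 0 where there is no reading.
- viewer.calibration(name): a dict with "vfov" (degrees; the focal length in pixels is half the picture's height over the tangent of half this angle, whatever the lens; pixels are square), "cx", "cy" (the principal point, pixels), "dist" ([k1, k2, p1, p2, k3] as OpenCV has them; the pictures are not rectified), "pose" (4x4, takes a point from camera to world coordinates). Camera axes: x right, y down, z forward; pixel columns grow to the right and rows downward; lengths in m; the calibration is good to about 2 mm. A picture is of the moment at which its call begins: read the wrist's pose just before it. calibration takes no time and is no camera call; for the wrist camera it gives the pose at the moment of the call.
- bot.hand_in(): hands the job in; it is judged then, once.
The state is a dict: "time": time; "q": joint angles; "joint_vel": joint speeds; "tau": joint torques, N m; "position": TCP position; "eef_rot": TCP orientation; "ft_force": force on the tool from outside, world axes, zero at the start; "ft_torque": the same for the moment, N m; "opening": opening from 0.0 (shut) to 1.0 (fully open); "gripper_force": force on a finger pad.
Only numpy, scipy, OpenCV 4.12 (cv2) and the standard library are available. Lean on these libraries where they do the work, as an engineer would, in place of code of your own. Each camera call takes 0.05 s, during which the arm holds its last target. There are 200 camera calls.

TASK

Put the steel mixing ball into the tall narrow-necked white jar (not into the squat wide pot): lift the spouted scoop in which it lies by its upright handle, keep it level, rest the lip of its spout just inside the jar's mouth, and only then tip it so that the ball rolls into the jar, the lip staying in the mouth. Then set the empty scoop down upright on the table and leave the jar standing.

Things in the scene. Friction and masses are not known exactly. Their poses are not given: they have to be found in the camera images.
- scoop: Loose aluminium scoop, dark wood foot (62x48x8) and upright handle slab (28 along x, 14 along y, top at z 84: grip across y at z 60). Origin: table plane under the handle; x to the spout, z up. Trough 16 wide, x 15 to 78, floor rising forward 15 deg: ball stays at the back when level, rolls out if tipped spout-down over 15 deg (40 is good). Hooded spout in front, 20 wide, hood top z 45. 150 g
- lip (a point): Lower front edge of the spout, mid-width: 92 mm ahead of the scoop's origin, 10 above its underside; axes of the scoop. The spout's floor drops 17 in its last 14 mm, so with the scoop level the lip can go 12 mm below the jar's rim. Tipped 40 deg, the hood overhangs the lip 18 forward, 12 up: the ball falls best with the lip some 7 mm short of the mouth's centre, on the handle's side
- jar: Tall white plastic jar, loose, 250 g, round: 72 mm across, 90 high, shoulder at z 50 to 63, neck 48 wide (51 at the rim), open mouth 42 wide, floor 4 thick. Origin: centre of the underside, z up; mouth centre 90 above it. The similar wide-open pot, 79 across but only 46 high, is not the one; the two may stand in either place
- ball_center (a point): Centre of the steel ball, 12 mm in diameter, 10 g, lying at the back of the scoop's trough just in front of the handle

How it is judged:
On the way, in this order (a step that is already met when the one before it is completed fails the run):
1. the scoop, still level (within 17 degrees) and with the ball at the back of its trough, has its lip just inside the mouth of the tall jar (1 to 25 mm below the rim, within 19 mm of the jar's axis) (horizontal distance between lip and jar below 0.019 m and z of lip in the frame of jar between 0.065 and 0.089 m and angle between scoop's own z axis and vertical below 0.3 rad and x of ball_center in the frame of scoop below 0.06 m and distance between ball_center and scoop below 0.07 m), for 0.2 s.
2. the ball is in the tall jar while the tipped scoop's lip is still in the mouth (within 20 mm of the jar's axis, no higher than 10 mm above the rim) (horizontal distance between ball_center and jar below 0.034 m and z of ball_center in the frame of jar below 0.06 m and horizontal distance between lip and jar below 0.02 m and z of lip in the frame of jar below 0.1 m and angle between scoop's own z axis and vertical above 0.25 rad), for 0.05 s.
At the end, for the whole second after the job is handed in: The ball lies in the bottom of the tall jar (within 34 mm of its axis, under 30 mm above its underside); jar and scoop both stand upright (within about 6 degrees) on the table, at rest and released (horizontal distance between ball_center and jar below 0.034 m and z of ball_center in the frame of jar below 0.03 m and angle between each of jar, scoop's own z axis and vertical below 0.1 rad and height (world z) of jar below 0.01 m and height (world z) of scoop below 0.008 m and linear speed of each of scoop, jar below 0.02 m/s); the robot touches nothing.
It fails at once if the tall jar is knocked over (tilted by more than 30 degrees) (angle between jar's own z axis and vertical above 0.52 rad).
It also fails if it takes over 51 s, if anything falls off the work surface, if the arm or the gripper's body presses on something with over 40 N, if the wrist force passes 120 N, or if a joint passes its speed limit or range.

## Working session

There is one attempt and no reset: what is moved stays moved. The work goes in short steps, Python scripts to look and compute and a tool call to move; the robot and the scene stay as the last step left them, time stands still between calls to the robot, and variables do not carry over. Pictures are saved under pics/ and viewed, at most 10 in all, crops included, and the job is handed in when it is done.

Besides the shell and the picture viewer there is one more tool, called after ">>>" in YAML: its name, and indented under it one key for each argument. apply_moves: Moves the arm, as the interface text tells. Its arguments: {"type":"object","properties":{"commands":{"type":"array"}},"required":["commands"]}

```bash
mkdir -p pics; python3 - <<'E'
from station import sensors, viewer, bot
import cv2,numpy as np
s=sensors.observe();print(s['time'],s['position'],s['eef_rot'],s['opening'])
for n in ('top','side'):
    im,d=viewer.get_image(n);cv2.imwrite(f'pics/{n}0.png',im);np.save(f'pics/{n}0.npy',d)
    c=viewer.calibration(n);print(n,c['vfov'],c['cx'],c['cy'],c['dist'],np.round(c['pose'],3).tolist())
E
```

```text
0.0 [0.17587441 0.65122035 0.23043665] [ 1.31471471e-01  9.91319604e-01 -8.33046118e-04 -4.31706998e-05] 0.9993174486611801
top 42.17542821496469 322.9853778428923 184.03936191505147 [0.04618239 0.         0.         0.         0.        ] [[-0.023, -0.988, 0.15, 0.441], [-0.999, 0.018, -0.032, 0.03], [0.029, -0.15, -0.988, 0.873], [0.0, 0.0, 0.0, 1.0]]
side 45.591011454818826 316.89627876069056 199.71542387137984 [0.02057946 0.         0.         0.         0.        ] [[0.852, -0.263, 0.452, 0.182], [-0.523, -0.447, 0.726, -0.601], [0.011, -0.855, -0.518, 0.499], [0.0, 0.0, 0.0, 1.0]]
```

View pics/top0.png

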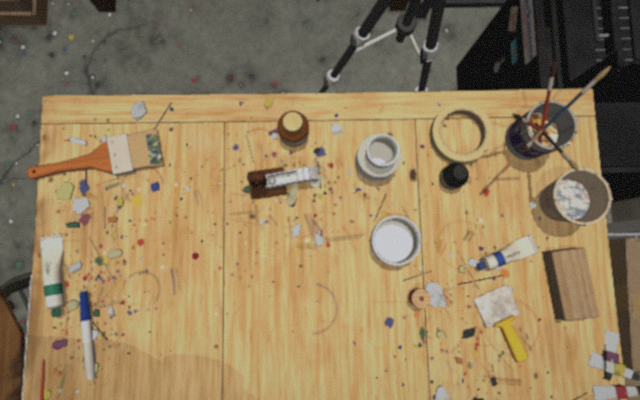

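View pics/side0.png

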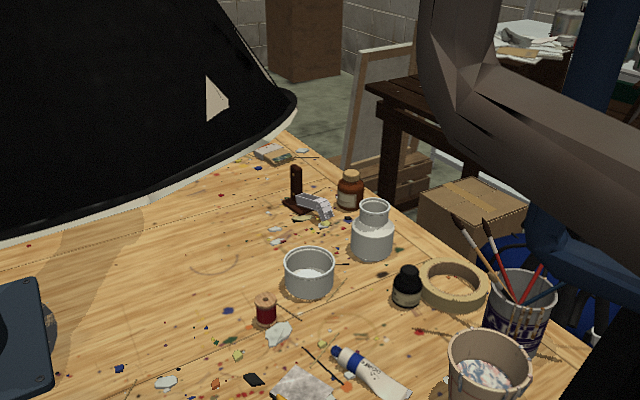

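```bash
cat > h.py <<'E'
import cv2,numpy as np
from station import sensors, viewer, bot
def px2w(n,uv,z=None,d=None,c=None):
    c=c or viewer.calibration(n);f=200/np.tan(np.radians(c['vfov']/2))
    K=np.array([[f,0,c['cx']],[0,f,c['cy']],[0,0,1]])
    r=cv2.undistortPoints(np.array(uv,float).reshape(-1,1,2),K,np.array(c['dist']))[:,0]
    r=np.c_[r,np.ones(len(r))];P=c['pose'];w=r@P[:3,:3].T;o=P[:3,3]
    t=(z-o[2])/w[:,2] if z is not None else np.asarray(d)
    return o+w*t[:,None]
E
python3 - <<'E'
from h import *
im=cv2.imread('pics/top0.png');d=np.load('pics/top0.npy')
cv2.imwrite('pics/topc.png',cv2.resize(im[100:280,235:435],None,fx=4,fy=4,interpolation=cv2.INTER_CUBIC)[:600])
v,u=np.mgrid[100:250,230:430];dd=d[100:250,230:430].ravel();uv=np.c_[u.ravel(),v.ravel()]
W=px2w('top',uv,d=dd);np.save('pics/W.npy',W.reshape(150,200,3))
for n,(u0,u1,v0,v1) in dict(scoop=(240,325,158,205),jar=(355,405,130,185),pot=(368,425,210,250),bottle=(275,312,105,150)).items():
    w=W.reshape(150,200,3)[v0-100:v1-100,u0-230:u1-230].reshape(-1,3)
    for lo,hi in ((.01,.03),(.03,.05),(.05,.075),(.075,.1)):
        s=w[(w[:,2]>lo)&(w[:,2]<hi)]
        if len(s)>5: print(n,lo,hi,len(s),s.min(0).round(3),s.max(0).round(3),s.mean(0).round(3))
s=sensors.observe();print(s['time'])
E
```

```text
scoop 0.01 0.03 475 [0.55  0.006 0.01 ] [0.599 0.129 0.03 ] [0.577 0.075 0.019]
scoop 0.03 0.05 413 [0.566 0.012 0.03 ] [0.596 0.121 0.05 ] [0.581 0.046 0.04 ]
scoop 0.05 0.075 46 [0.566 0.095 0.05 ] [0.578 0.12  0.074] [0.569 0.106 0.062]
scoop 0.075 0.1 165 [0.566 0.095 0.075] [0.582 0.123 0.088] [0.573 0.109 0.083]
jar 0.01 0.03 131 [ 0.575 -0.118  0.01 ] [ 0.645 -0.052  0.03 ] [ 0.602 -0.082  0.019]
jar 0.03 0.05 116 [ 0.575 -0.125  0.03 ] [ 0.632 -0.052  0.05 ] [ 0.588 -0.074  0.041]
jar 0.05 0.075 723 [ 0.575 -0.125  0.05 ] [ 0.648 -0.052  0.075] [ 0.602 -0.082  0.058]
jar 0.075 0.1 355 [ 0.586 -0.114  0.075] [ 0.637 -0.064  0.094] [ 0.614 -0.091  0.088]
pot 0.01 0.03 116 [ 0.46  -0.147  0.01 ] [ 0.509 -0.074  0.029] [ 0.486 -0.124  0.02 ]
pot 0.03 0.05 332 [ 0.459 -0.151  0.03 ] [ 0.513 -0.072  0.05 ] [ 0.49  -0.118  0.043]
bottle 0.01 0.03 80 [0.637 0.026 0.01 ] [0.664 0.078 0.029] [0.643 0.05  0.02 ]
bottle 0.03 0.05 173 [0.637 0.026 0.03 ] [0.69  0.076 0.05 ] [0.649 0.051 0.044]
bottle 0.05 0.075 601 [0.639 0.027 0.05 ] [0.689 0.076 0.075] [0.66  0.051 0.062]
bottle 0.075 0.1 87 [0.65  0.038 0.075] [0.68  0.067 0.078] [0.665 0.051 0.076]
0.1
```

View pics/topc.png

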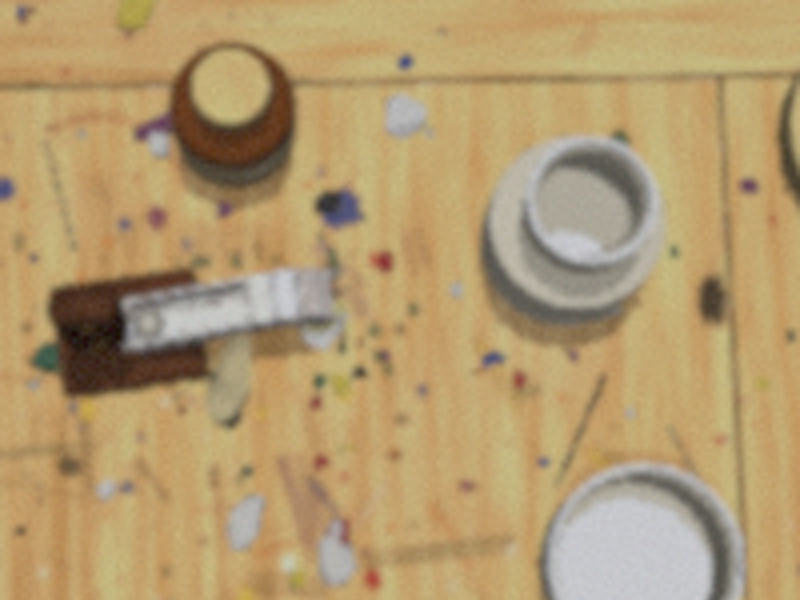

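```bash
cat >> h.py <<'E'
from scipy.spatial.transform import Rotation as R
from scipy.linalg import logm
def T(p,q):
    M=np.eye(4);M[:3,:3]=R.from_quat(q).as_matrix();M[:3,3]=p;return M
def now():
    s=sensors.observe();return T(s['position'],s['eef_rot'])
def down(p,f):  # tool down, tool x=-f azimuth
    x=-np.array([np.cos(f),np.sin(f),0]);z=np.array([0,0,-1.]);M=np.eye(4);M[:3,:3]=np.c_[x,np.cross(z,x),z];M[:3,3]=p;return M
def plan(A,B,n,f=1.):
    "equal rows from A to B"
    D=np.linalg.inv(A)@B;w=R.from_matrix(D[:3,:3]).as_rotvec()/n
    Rr=R.from_rotvec(w).as_matrix();S=sum(np.linalg.matrix_power(Rr,k) for k in range(n))
    return w.round(5),np.linalg.solve(S,D[:3,3]).round(5)
E
python3 - <<'E'
from h import *
W=np.load('pics/W.npy')[58:105,10:95].reshape(-1,3)
hd=W[(W[:,2]>.078)]
for nm,s in (('handle',hd),('handle2',hd[hd[:,2]<.086])):
    r=cv2.minAreaRect((s[:,:2]*1000).astype(np.float32));print(nm,r,np.median(s,0))
t=W[(W[:,2]>.015)&(W[:,2]<.05)&(W[:,1]<.088)]
p=np.polyfit(t[:,1],t[:,0],1);print('trough line x=',p,np.degrees(np.arctan(p[0])), t.min(0),t.max(0))
hood=W[(W[:,2]>.036)&(W[:,2]<.055)&(W[:,1]<.06)]
print('hood',cv2.minAreaRect((hood[:,:2]*1000).astype(np.float32)),np.median(hood,0))
all_=W[(W[:,2]>.004)&(W[:,2]<.014)]
print('foot',cv2.minAreaRect((all_[:,:2]*1000).astype(np.float32)))
c=hd[:,:2].mean(0);f=np.radians(-82);print(c)
A=now();print(plan(A,down([c[0],c[1],.16],f),20))
E
```

```text
handle ((515.1972045898438, 67.2685775756836), (164.05662536621094, 26.07149887084961), 35.696998596191406) [0.57305963 0.10722794 0.08395341]
handle2 ((574.015869140625, 109.18730163574219), (13.952008247375488, 28.154191970825195), 5.833090782165527) [0.57323832 0.10884793 0.08337169]
trough line x= [-0.09008486  0.58596033] -5.14758777300196 [0.56692656 0.00564537 0.0150186 ] [0.59702426 0.08792675 0.04961838]
hood ((583.5415649414062, 38.08307647705078), (20.60293197631836, 46.053688049316406), 7.155927658081055) [0.58362169 0.03349606 0.04355258]
foot ((579.1967163085938, 72.4472427368164), (137.79672241210938, 79.41150665283203), 89.0306396484375)
[0.56107494 0.10162906]
(array([-6.000e-05,  5.000e-05,  5.837e-02]), array([-0.03518, -0.005  ,  0.00354]))
```

```bash
python3 - <<'E'
from h import *
print(plan(now(),down([.574,.109,.16],np.radians(-83)),20))
E
```

```text
(array([-6.000e-05,  5.000e-05,  5.924e-02]), array([-0.03546, -0.00395,  0.00354]))
```

>>> apply_moves:
  commands:
    - {"dr": [0, 0, 0.0592], "slide": [-0.0355, -0.004, 0.0035], "claw": 1}
    - {"dr": [0, 0, 0.0592], "slide": [-0.0355, -0.004, 0.0035], "claw": 1}
    - {"dr": [0, 0, 0.0592], "slide": [-0.0355, -0.004, 0.0035], "claw": 1}
    - {"dr": [0, 0, 0.0592], "slide": [-0.0355, -0.004, 0.0035], "claw": 1}
    - {"dr": [0, 0, 0.0592], "slide": [-0.0355, -0.004, 0.0035], "claw": 1}
    - {"dr": [0, 0, 0.0592], "slide": [-0.0355, -0.004, 0.0035], "claw": 1}
    - {"dr": [0, 0, 0.0592], "slide": [-0.0355, -0.004, 0.0035], "claw": 1}
    - {"dr": [0, 0, 0.0592], "slide": [-0.0355, -0.004, 0.0035], "claw": 1}
    - {"dr": [0, 0, 0.0592], "slide": [-0.0355, -0.004, 0.0035], "claw": 1}
    - {"dr": [0, 0, 0.0592], "slide": [-0.0355, -0.004, 0.0035], "claw": 1}
    - {"dr": [0, 0, 0.0592], "slide": [-0.0355, -0.004, 0.0035], "claw": 1}
    - {"dr": [0, 0, 0.0592], "slide": [-0.0355, -0.004, 0.0035], "claw": 1}
    - {"dr": [0, 0, 0.0592], "slide": [-0.0355, -0.004, 0.0035], "claw": 1}
    - {"dr": [0, 0, 0.0592], "slide": [-0.0355, -0.004, 0.0035], "claw": 1}
    - {"dr": [0, 0, 0.0592], "slide": [-0.0355, -0.004, 0.0035], "claw": 1}
    - {"dr": [0, 0, 0.0592], "slide": [-0.0355, -0.004, 0.0035], "claw": 1}
    - {"dr": [0, 0, 0.0592], "slide": [-0.0355, -0.004, 0.0035], "claw": 1}
    - {"dr": [0, 0, 0.0592], "slide": [-0.0355, -0.004, 0.0035], "claw": 1}
    - {"dr": [0, 0, 0.0592], "slide": [-0.0355, -0.004, 0.0035], "claw": 1}
    - {"dr": [0, 0, 0.0592], "slide": [-0.0355, -0.004, 0.0035], "claw": 1}

```text
time: 1.77
position: [0.5743, 0.1066, 0.1609]
eef_rot: [0.663, 0.748, -0.0, -0.0]
ft_force: [0.5, -0.0, -0.8]
opening: 1.001
gripper_force: 0.0
```

>>> apply_moves:
  commands:
    - {"dr": [0, 0, 0], "slide": [0, 0, 0], "claw": 1}
    - {"dr": [0, 0, 0], "slide": [0, 0, 0], "claw": 1}
    - {"dr": [0, 0, 0], "slide": [0, 0, 0], "claw": 1}
    - {"dr": [0, 0, 0], "slide": [0, 0, 0], "claw": 1}

```text
time: 2.1
position: [0.574, 0.11, 0.1611]
eef_rot: [0.661, 0.75, 0.0, -0.0]
ft_force: [0.5, 1.5, 0.5]
opening: 1.0
gripper_force: 0.0
```

```bash
python3 - <<'E'
from h import *
A=now();print(A.round(4),sensors.observe()['q'])
print(plan(A,down([.574,.109,.041],np.radians(-83)),1))
im,d=viewer.get_image('wrist');cv2.imwrite('pics/w1.png',im)
c=viewer.calibration('wrist');v,u=np.mgrid[0:400,0:640]
W=px2w('wrist',np.c_[u.ravel(),v.ravel()],d=d.ravel(),c=c);m=(d.ravel()>0)&(np.abs(W[:,2]-.083)<.006)&(np.hypot(W[:,0]-.574,W[:,1]-.109)<.03)
print(m.sum(),cv2.minAreaRect((W[m,:2]*1000).astype(np.float32)))
E
```

```text
[[-1.252e-01  9.921e-01 -3.000e-04  5.740e-01]
 [ 9.921e-01  1.252e-01  8.000e-04  1.100e-01]
 [ 8.000e-04 -2.000e-04 -1.000e+00  1.611e-01]
 [ 0.000e+00  0.000e+00  0.000e+00  1.000e+00]] [-0.4908616   0.53576642  0.34368227  1.7833571  -0.22973219  0.86189547
  0.0842927 ]
(array([-0.00024, -0.00084,  0.00333]), array([-1.1200e-03, -8.0000e-05,  1.2015e-01]))
694 ((574.019287109375, 111.0291976928711), (13.739447593688965, 26.832752227783203), 7.613681793212891)
```

View pics/w1.png

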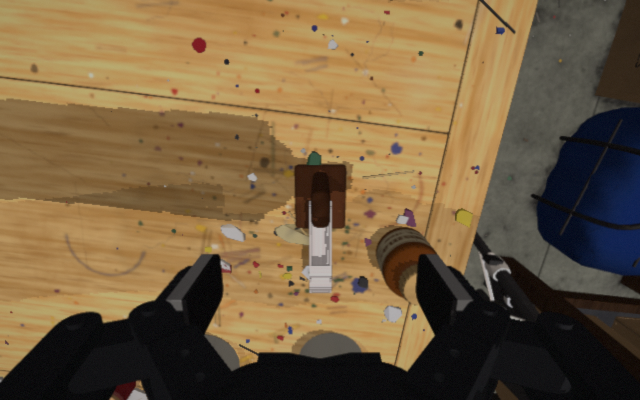

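>>> apply_moves:
  commands:
    - {"dr": [0, 0, 0.003], "slide": [-0.001, 0, 0.02], "claw": 1}
    - {"dr": [0, 0, 0], "slide": [0, 0, 0.02], "claw": 1}
    - {"dr": [0, 0, 0], "slide": [0, 0, 0.02], "claw": 1}
    - {"dr": [0, 0, 0], "slide": [0, 0, 0.02], "claw": 1}
    - {"dr": [0, 0, 0], "slide": [0, 0, 0.02], "claw": 1}
    - {"dr": [0, 0, 0], "slide": [0, 0, 0.01], "claw": 1}
    - {"dr": [0, 0, 0], "slide": [0, 0, 0.01], "claw": 1}
    - {"dr": [0, 0, 0], "slide": [0, 0, 0], "claw": 1}
    - {"dr": [0, 0, 0], "slide": [0, 0, 0], "claw": 1}
    - {"dr": [0, 0, 0], "slide": [0, 0, 0], "claw": 1}

```text
time: 2.98
position: [0.5748, 0.1076, 0.0422]
eef_rot: [0.663, 0.748, 0.001, 0.0]
ft_force: [0.9, -0.0, 0.4]
opening: 0.998
gripper_force: 0.0
```

>>> apply_moves:
  commands:
    - {"dr": [0, 0, 0], "slide": [0, 0, 0], "claw": 0.5}
    - {"dr": [0, 0, 0], "slide": [0, 0, 0], "claw": 0.4}
    - {"dr": [0, 0, 0], "slide": [0, 0, 0], "claw": 0.3}
    - {"dr": [0, 0, 0], "slide": [0, 0, 0], "claw": 0.25}
    - {"dr": [0, 0, 0], "slide": [0, 0, 0], "claw": 0.2}
    - {"dr": [0, 0, 0], "slide": [0, 0, 0], "claw": 0.15}
    - {"dr": [0, 0, 0], "slide": [0, 0, 0], "claw": 0.1}
    - {"dr": [0, 0, 0], "slide": [0, 0, 0], "claw": 0.0}
    - {"dr": [0, 0, 0], "slide": [0, 0, 0], "claw": 0.0}
    - {"dr": [0, 0, 0], "slide": [0, 0, 0], "claw": 0.0}
    - {"dr": [0, 0, 0], "slide": [0, 0, 0], "claw": 0.0}
    - {"dr": [0, 0, 0], "slide": [0, 0, 0], "claw": 0.0}

```text
time: 3.98
position: [0.5743, 0.1074, 0.0413]
eef_rot: [0.663, 0.748, -0.0, 0.0]
ft_force: [0.0, 0.0, 0.6]
opening: 0.159
gripper_force: 58.8
```

>>> apply_moves:
  commands:
    - {"dr": [0, 0, 0], "slide": [0, 0, -0.002], "claw": 0}
    - {"dr": [0, 0, 0], "slide": [0, 0, -0.004], "claw": 0}
    - {"dr": [0, 0, 0], "slide": [0, 0, -0.008], "claw": 0}
    - {"dr": [0, 0, 0], "slide": [0, 0, -0.01], "claw": 0}
    - {"dr": [0, 0, 0], "slide": [0, 0, -0.01], "claw": 0}
    - {"dr": [0, 0, 0], "slide": [0, 0, -0.01], "claw": 0}
    - {"dr": [0, 0, 0], "slide": [0, 0, -0.01], "claw": 0}
    - {"dr": [0, 0, 0], "slide": [0, 0, -0.01], "claw": 0}
    - {"dr": [0, 0, 0], "slide": [0, 0, -0.01], "claw": 0}
    - {"dr": [0, 0, 0], "slide": [0, 0, -0.01], "claw": 0}
    - {"dr": [0, 0, 0], "slide": [0, 0, -0.01], "claw": 0}
    - {"dr": [0, 0, 0], "slide": [0, 0, -0.01], "claw": 0}
    - {"dr": [0, 0, 0], "slide": [0, 0, -0.008], "claw": 0}
    - {"dr": [0, 0, 0], "slide": [0, 0, -0.004], "claw": 0}
    - {"dr": [0, 0, 0], "slide": [0, 0, -0.003], "claw": 0}
    - {"dr": [0, 0, 0], "slide": [0, 0, 0], "claw": 0}
    - {"dr": [0, 0, 0], "slide": [0, 0, 0], "claw": 0}

```text
time: 5.4
position: [0.5741, 0.1073, 0.16]
eef_rot: [0.663, 0.748, -0.0, -0.0]
ft_force: [-0.5, -0.1, -2.2]
opening: 0.159
gripper_force: 58.5
```

>>> apply_moves:
  commands:
    - {"dr": [0, 0, 0], "slide": [-0.002, 0, 0], "claw": 0}
    - {"dr": [0, 0, 0], "slide": [-0.004, 0.001, 0], "claw": 0}
    - {"dr": [0, 0, 0], "slide": [-0.006, 0.001, 0], "claw": 0}
    - {"dr": [0, 0, 0], "slide": [-0.008, 0.001, 0], "claw": 0}
    - {"dr": [0, 0, 0], "slide": [-0.008, 0.001, 0], "claw": 0}
    - {"dr": [0, 0, 0], "slide": [-0.008, 0.001, 0], "claw": 0}
    - {"dr": [0, 0, 0], "slide": [-0.008, 0.001, 0], "claw": 0}
    - {"dr": [0, 0, 0], "slide": [-0.008, 0.001, 0], "claw": 0}
    - {"dr": [0, 0, 0], "slide": [-0.008, 0.001, 0], "claw": 0}
    - {"dr": [0, 0, 0], "slide": [-0.008, 0.001, 0], "claw": 0}
    - {"dr": [0, 0, 0], "slide": [-0.008, 0.001, 0], "claw": 0}
    - {"dr": [0, 0, 0], "slide": [-0.008, 0.001, 0], "claw": 0}
    - {"dr": [0, 0, 0], "slide": [-0.007, 0.001, 0], "claw": 0}
    - {"dr": [0, 0, 0], "slide": [-0.006, 0.001, 0], "claw": 0}
    - {"dr": [0, 0, 0], "slide": [-0.004, 0, 0], "claw": 0}
    - {"dr": [0, 0, 0], "slide": [-0.002, 0, 0], "claw": 0}
    - {"dr": [0, 0, 0], "slide": [0, 0, 0], "claw": 0}
    - {"dr": [0, 0, 0], "slide": [0, 0, 0], "claw": 0}
    - {"dr": [0, 0, 0], "slide": [0, 0, 0], "claw": 0}
    - {"dr": [0, 0, 0], "slide": [0, 0, 0], "claw": 0}

```text
time: 7.07
position: [0.5994, 0.0072, 0.1603]
eef_rot: [0.663, 0.748, 0.0, -0.0]
ft_force: [0.0, -1.2, -2.5]
opening: 0.157
gripper_force: 58.5
```

```bash
python3 - <<'E'
from h import *
s=sensors.observe();print(s['time'],s['position'],s['eef_rot'],s['opening'])
a,da=viewer.get_image('top');b,db=viewer.get_image('side');np.save('pics/top2.npy',da);np.save('pics/side2.npy',db)
A=cv2.resize(a[110:230,290:430],(700,600),interpolation=cv2.INTER_CUBIC)
B=cv2.resize(b[150:290,290:450],None,fx=4,fy=4,interpolation=cv2.INTER_CUBIC)
cv2.imwrite('pics/a2.png',A);cv2.imwrite('pics/b2.png',B)
E
```

```text
7.0667 [0.59944283 0.0071991  0.16026949] [ 6.63145270e-01  7.48490704e-01  5.06072333e-05 -1.21532319e-04] 0.15740805424348367
```

View pics/a2.png

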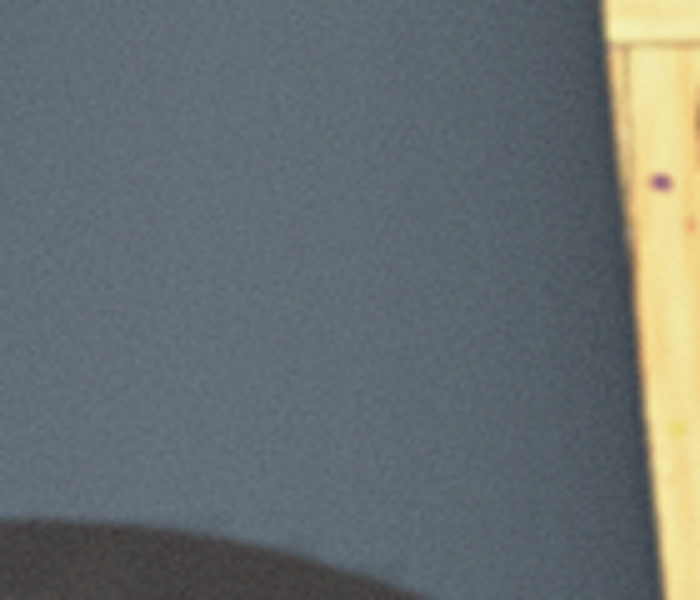

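View pics/b2.png

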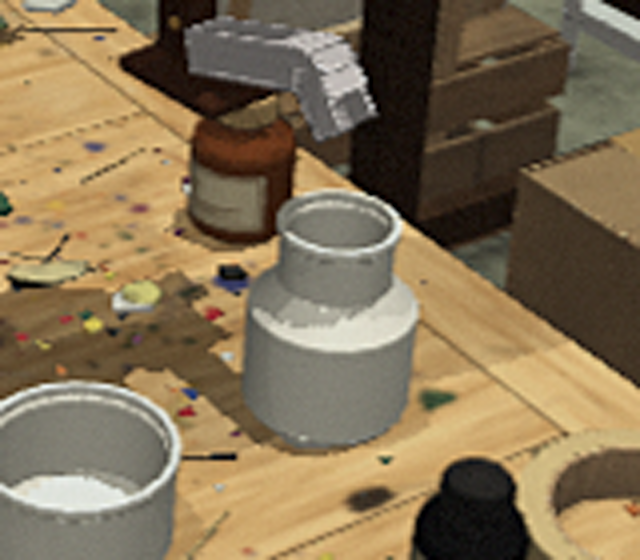

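```bash
python3 - <<'E'
from h import *
print('lip',px2w('side',[[370.5,184.5],[383.3,179.5],[377,182]],z=.129))
print('mouth',px2w('side',[[290+277/4,150+220/4],[290+402/4,150+232/4],[290+340/4,150+225/4]],z=.09))
d=np.load('pics/side2.npy')
v,u=np.mgrid[150:290,290:450];W=px2w('side',np.c_[u.ravel(),v.ravel()],d=d[150:290,290:450].ravel())
m=(W[:,2]>.07)&(W[:,2]<.095)&(abs(W[:,0]-.61)<.04)&(abs(W[:,1]+.09)<.04);r=W[m]
print('rim',r.min(0),r.max(0))
m=(W[:,2]>.1)&(W[:,2]<.2)&(abs(W[:,0]-.61)<.02)&(abs(W[:,1]+.05)<.06);r=W[m]
print('spout',r.min(0),r.max(0)); fr=np.array([.122,-.9925]);s=r[:,:2]@fr;i=np.argsort(s)[-15:];print(r[i].round(4))
E
```

```text
lip [[ 0.60289744 -0.08617357  0.129     ]
 [ 0.63078369 -0.08343409  0.129     ]
 [ 0.61684724 -0.08489812  0.129     ]]
mouth [[ 0.59008254 -0.07731457  0.09      ]
 [ 0.62826762 -0.11046292  0.09      ]
 [ 0.60990881 -0.09345672  0.09      ]]
rim [ 0.58535013 -0.11408159  0.07000918] [ 0.63657502 -0.06378556  0.09159806]
spout [ 0.59000833 -0.09655714  0.11961408] [0.62137225 0.00993564 0.1656827 ]
[[ 0.6214 -0.0902  0.1429]
 [ 0.6015 -0.093   0.1426]
 [ 0.6195 -0.0908  0.1365]
 [ 0.621  -0.0908  0.1415]
 [ 0.6017 -0.0933  0.1373]
 [ 0.6189 -0.0914  0.1388]
 [ 0.6032 -0.0933  0.1423]
 [ 0.6012 -0.0937  0.1394]
 [ 0.6184 -0.0917  0.1409]
 [ 0.6028 -0.094   0.1409]
 [ 0.5998 -0.0951  0.1422]
 [ 0.6194 -0.0929  0.1412]
 [ 0.6194 -0.0932  0.1395]
 [ 0.6008 -0.0966  0.1409]
 [ 0.6199 -0.0949  0.1402]]
```

>>> apply_moves:
  commands:
    - {"dr": [0, 0, 0], "slide": [0.0015, 0, 0.002], "claw": 0}
    - {"dr": [0, 0, 0], "slide": [0.0015, 0, 0.004], "claw": 0}
    - {"dr": [0, 0, 0], "slide": [0, 0, 0.006], "claw": 0}
    - {"dr": [0, 0, 0], "slide": [0, 0, 0.006], "claw": 0}
    - {"dr": [0, 0, 0], "slide": [0, 0, 0.006], "claw": 0}
    - {"dr": [0, 0, 0], "slide": [0, 0, 0.006], "claw": 0}
    - {"dr": [0, 0, 0], "slide": [0, 0, 0.005], "claw": 0}
    - {"dr": [0, 0, 0], "slide": [0, 0, 0.005], "claw": 0}
    - {"dr": [0, 0, 0], "slide": [0, 0, 0.004], "claw": 0}
    - {"dr": [0, 0, 0], "slide": [0, 0, 0.002], "claw": 0}
    - {"dr": [0, 0, 0], "slide": [0, 0, 0], "claw": 0}
    - {"dr": [0, 0, 0], "slide": [0, 0, 0], "claw": 0}
    - {"dr": [0, 0, 0], "slide": [0, 0, 0], "claw": 0}
    - {"dr": [0, 0, 0], "slide": [0, 0, 0], "claw": 0}
    - {"dr": [0, 0, 0], "slide": [0, 0, 0], "claw": 0}
    - {"dr": [0, 0, 0], "slide": [0, 0, 0], "claw": 0}

```text
time: 8.5
position: [0.5992, 0.0097, 0.1145]
eef_rot: [0.663, 0.748, 0.0, 0.0]
ft_force: [-0.6, 0.2, -1.6]
opening: 0.156
gripper_force: 58.5
```

```bash
python3 - <<'E'
from h import *
A=now();print(A.round(4))
b,db=viewer.get_image('side');cv2.imwrite('pics/b3.png',cv2.resize(b[130:270,290:450],None,fx=4,fy=4,interpolation=cv2.INTER_CUBIC))
# tip about lip: lip in tool frame: x=-.0915 (fwd), z=+.0315
p=np.array([-.0925,0,.0313])
for n,th in ((10,np.radians(42)),):
    Rr=R.from_rotvec([0,th/n,0]).as_matrix();print(th/n,'slide',p-Rr@p)
E
```

```text
[[-1.197e-01  9.928e-01  3.000e-04  5.992e-01]
 [ 9.928e-01  1.197e-01  1.000e-04  9.700e-03]
 [ 0.000e+00  3.000e-04 -1.000e+00  1.145e-01]
 [ 0.000e+00  0.000e+00  0.000e+00  1.000e+00]]
0.07330382858376185 slide [-0.00254077  0.         -0.00669048]
```

View pics/b3.png

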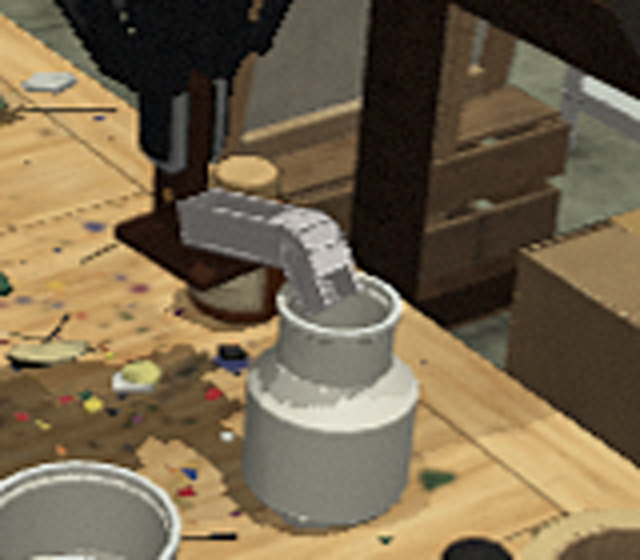

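>>> apply_moves:
  commands:
    - {"dr": [0, 0.0733, 0], "slide": [-0.00254, 0, -0.00669], "claw": 0}
    - {"dr": [0, 0.0733, 0], "slide": [-0.00254, 0, -0.00669], "claw": 0}
    - {"dr": [0, 0.0733, 0], "slide": [-0.00254, 0, -0.00669], "claw": 0}
    - {"dr": [0, 0.0733, 0], "slide": [-0.00254, 0, -0.00669], "claw": 0}
    - {"dr": [0, 0.0733, 0], "slide": [-0.00254, 0, -0.00669], "claw": 0}
    - {"dr": [0, 0.0733, 0], "slide": [-0.00254, 0, -0.00669], "claw": 0}
    - {"dr": [0, 0.0733, 0], "slide": [-0.00254, 0, -0.00669], "claw": 0}
    - {"dr": [0, 0.0733, 0], "slide": [-0.00254, 0, -0.00669], "claw": 0}
    - {"dr": [0, 0.0733, 0], "slide": [-0.00254, 0, -0.00669], "claw": 0}
    - {"dr": [0, 0.0733, 0], "slide": [-0.00254, 0, -0.00669], "claw": 0}
    - {"dr": [0, 0, 0], "slide": [0, 0, 0], "claw": 0}
    - {"dr": [0, 0, 0], "slide": [0, 0, 0], "claw": 0}
    - {"dr": [0, 0, 0], "slide": [0, 0, 0], "claw": 0}
    - {"dr": [0, 0, 0], "slide": [0, 0, 0], "claw": 0}
    - {"dr": [0, 0, 0], "slide": [0, 0, 0], "claw": 0}
    - {"dr": [0, 0, 0], "slide": [0, 0, 0], "claw": 0}
    - {"dr": [0, 0, 0], "slide": [0, 0, 0], "claw": 0}
    - {"dr": [0, 0, 0], "slide": [0, 0, 0], "claw": 0}
    - {"dr": [0, 0, 0], "slide": [0, 0, 0], "claw": 0}
    - {"dr": [0, 0, 0], "slide": [0, 0, 0], "claw": 0}

```text
time: 10.22
position: [0.6045, -0.0347, 0.1682]
eef_rot: [0.619, 0.699, 0.238, -0.268]
ft_force: [-0.3, 0.3, -0.9]
opening: 0.158
gripper_force: 58.8
```

```bash
python3 - <<'E'
from h import *
A=now();print(A.round(4),'lip',A@[-.0925,0,.0313,1])
b,db=viewer.get_image('side');a,_=viewer.get_image('wrist')
B=cv2.resize(b[130:270,290:450],(400,350),interpolation=cv2.INTER_CUBIC);A_=cv2.resize(a,(400,250))
cv2.imwrite('pics/b4.png',np.vstack([B,A_]))
E
```

```text
[[-8.910e-02  9.928e-01 -8.010e-02  6.045e-01]
 [ 7.379e-01  1.198e-01  6.642e-01 -3.470e-02]
 [ 6.690e-01  1.000e-04 -7.433e-01  1.682e-01]
 [ 0.000e+00  0.000e+00  0.000e+00  1.000e+00]] lip [ 0.61022001 -0.08217528  0.08305533  1.        ]
```

View pics/b4.png

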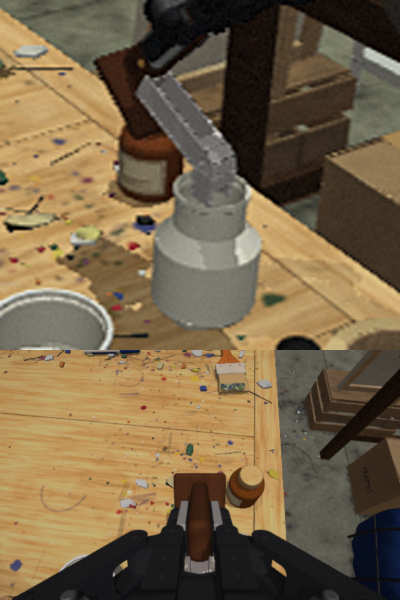

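>>> apply_moves:
  commands:
    - {"dr": [0, -0.0733, 0], "slide": [0.00204, 0, 0.00686], "claw": 0}
    - {"dr": [0, -0.0733, 0], "slide": [0.00204, 0, 0.00686], "claw": 0}
    - {"dr": [0, -0.0733, 0], "slide": [0.00204, 0, 0.00686], "claw": 0}
    - {"dr": [0, -0.0733, 0], "slide": [0.00204, 0, 0.00686], "claw": 0}
    - {"dr": [0, -0.0733, 0], "slide": [0.00204, 0, 0.00686], "claw": 0}
    - {"dr": [0, -0.0733, 0], "slide": [0.00204, 0, 0.00686], "claw": 0}
    - {"dr": [0, -0.0733, 0], "slide": [0.00204, 0, 0.00686], "claw": 0}
    - {"dr": [0, -0.0733, 0], "slide": [0.00204, 0, 0.00686], "claw": 0}
    - {"dr": [0, -0.0733, 0], "slide": [0.00204, 0, 0.00686], "claw": 0}
    - {"dr": [0, -0.0733, 0], "slide": [0.00204, 0, 0.00686], "claw": 0}
    - {"dr": [0, 0, 0], "slide": [0, 0, 0], "claw": 0}
    - {"dr": [0, 0, 0], "slide": [0, 0, 0], "claw": 0}
    - {"dr": [0, 0, 0], "slide": [0, 0, 0], "claw": 0}
    - {"dr": [0, 0, 0], "slide": [0, 0, 0], "claw": 0}

```text
time: 11.48
position: [0.5993, 0.0075, 0.1147]
eef_rot: [0.665, 0.747, 0.0, -0.0]
ft_force: [-0.7, -0.8, -3.1]
opening: 0.155
gripper_force: 58.7
```

>>> apply_moves:
  commands:
    - {"dr": [0, 0, 0], "slide": [0, 0, -0.004], "claw": 0}
    - {"dr": [0, 0, 0], "slide": [0, 0, -0.008], "claw": 0}
    - {"dr": [0, 0, 0], "slide": [0, 0, -0.01], "claw": 0}
    - {"dr": [0, 0, 0], "slide": [0, 0, -0.01], "claw": 0}
    - {"dr": [0, 0, 0], "slide": [0, 0, -0.01], "claw": 0}
    - {"dr": [0, 0, 0], "slide": [0, 0, -0.004], "claw": 0}
    - {"dr": [0, 0, 0], "slide": [0, 0, 0], "claw": 0}
    - {"dr": [0, 0, 0], "slide": [0, 0, 0], "claw": 0}
    - {"dr": [0, 0, 0], "slide": [0.01, -0.002, 0], "claw": 0}
    - {"dr": [0, 0, 0], "slide": [0.02, -0.002, 0], "claw": 0}
    - {"dr": [0, 0, 0], "slide": [0.02, -0.003, 0], "claw": 0}
    - {"dr": [0, 0, 0], "slide": [0.02, -0.003, 0], "claw": 0}
    - {"dr": [0, 0, 0], "slide": [0.02, -0.003, 0], "claw": 0}
    - {"dr": [0, 0, 0], "slide": [0.01, 0, 0], "claw": 0}
    - {"dr": [0, 0, 0], "slide": [0, 0, 0], "claw": 0}
    - {"dr": [0, 0, 0], "slide": [0, 0, 0], "claw": 0}
    - {"dr": [0, 0, 0], "slide": [0, 0, 0], "claw": 0}

```text
time: 12.9
position: [0.5745, 0.106, 0.1602]
eef_rot: [0.664, 0.748, -0.0, 0.0]
ft_force: [0.3, -1.1, -1.5]
opening: 0.158
gripper_force: 58.7
```

```bash
python3 - <<'E'
from h import *
print(now().round(4))
a,_=viewer.get_image('top');b,_=viewer.get_image('side')
A=cv2.resize(a[110:200,270:430],(640,360),interpolation=cv2.INTER_CUBIC);cv2.imwrite('pics/raw_b5.png',b)
B=cv2.resize(b[140:240,270:410],(336,240),interpolation=cv2.INTER_CUBIC)
B=cv2.copyMakeBorder(B,0,0,0,304,cv2.BORDER_CONSTANT);cv2.imwrite('pics/c5.png',np.vstack([A,B]))
E
```

```text
[[-1.187e-01  9.929e-01  0.000e+00  5.745e-01]
 [ 9.929e-01  1.187e-01 -1.000e-03  1.060e-01]
 [-1.000e-03 -1.000e-04 -1.000e+00  1.602e-01]
 [ 0.000e+00  0.000e+00  0.000e+00  1.000e+00]]
```

View pics/c5.png

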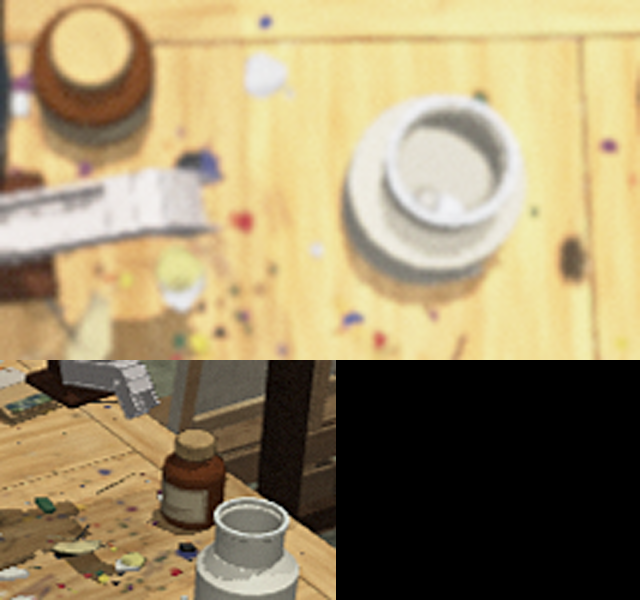

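The ball shows as a round spot inside the jar's mouth at about (427,197), and the jar is upright. Next I set the scoop down.

>>> apply_moves:
  commands:
    - {"dr": [0, 0, 0], "slide": [0, 0, 0.01], "claw": 0}
    - {"dr": [0, 0, 0], "slide": [0, 0, 0.015], "claw": 0}
    - {"dr": [0, 0, 0], "slide": [0, 0, 0.015], "claw": 0}
    - {"dr": [0, 0, 0], "slide": [0, 0, 0.015], "claw": 0}
    - {"dr": [0, 0, 0], "slide": [0, 0, 0.015], "claw": 0}
    - {"dr": [0, 0, 0], "slide": [0, 0, 0.015], "claw": 0}
    - {"dr": [0, 0, 0], "slide": [0, 0, 0.012], "claw": 0}
    - {"dr": [0, 0, 0], "slide": [0, 0, 0.008], "claw": 0}
    - {"dr": [0, 0, 0], "slide": [0, 0, 0.005], "claw": 0}
    - {"dr": [0, 0, 0], "slide": [0, 0, 0.004], "claw": 0}
    - {"dr": [0, 0, 0], "slide": [0, 0, 0.003], "claw": 0}
    - {"dr": [0, 0, 0], "slide": [0, 0, 0.001], "claw": 0}
    - {"dr": [0, 0, 0], "slide": [0, 0, 0], "claw": 0}
    - {"dr": [0, 0, 0], "slide": [0, 0, 0], "claw": 0}
    - {"dr": [0, 0, 0], "slide": [0, 0, 0], "claw": 0}

```text
time: 14.25
position: [0.5745, 0.1074, 0.0427]
eef_rot: [0.663, 0.748, 0.0, 0.0]
ft_force: [0.0, 0.9, -2.3]
opening: 0.156
gripper_force: 58.7
```

>>> apply_moves:
  commands:
    - {"dr": [0, 0, 0], "slide": [0, 0, 0.001], "claw": 0}
    - {"dr": [0, 0, 0], "slide": [0, 0, 0], "claw": 0}
    - {"dr": [0, 0, 0], "slide": [0, 0, 0], "claw": 0}
    - {"dr": [0, 0, 0], "slide": [0, 0, 0], "claw": 0.18}
    - {"dr": [0, 0, 0], "slide": [0, 0, 0], "claw": 0.22}
    - {"dr": [0, 0, 0], "slide": [0, 0, 0], "claw": 0.3}
    - {"dr": [0, 0, 0], "slide": [0, 0, 0], "claw": 0.5}
    - {"dr": [0, 0, 0], "slide": [0, 0, 0], "claw": 0.8}
    - {"dr": [0, 0, 0], "slide": [0, 0, 0], "claw": 1}
    - {"dr": [0, 0, 0], "slide": [0, 0, 0], "claw": 1}
    - {"dr": [0, 0, 0], "slide": [0, 0, 0], "claw": 1}
    - {"dr": [0, 0, 0], "slide": [0, 0, 0], "claw": 1}

```text
time: 15.25
position: [0.5743, 0.1073, 0.0413]
eef_rot: [0.663, 0.748, -0.0, -0.0]
ft_force: [1.7, -0.9, 1.1]
opening: 1.005
gripper_force: 0.0
```

>>> apply_moves:
  commands:
    - {"dr": [0, 0, 0], "slide": [0, 0, -0.01], "claw": 1}
    - {"dr": [0, 0, 0], "slide": [0, 0, -0.02], "claw": 1}
    - {"dr": [0, 0, 0], "slide": [0, 0, -0.02], "claw": 1}
    - {"dr": [0, 0, 0], "slide": [0, 0, -0.03], "claw": 1}
    - {"dr": [0, 0, 0], "slide": [0, 0, -0.03], "claw": 1}
    - {"dr": [0, 0, 0], "slide": [0, 0, -0.02], "claw": 1}
    - {"dr": [0, 0, 0], "slide": [0.03, 0, 0], "claw": 1}
    - {"dr": [0, 0, 0], "slide": [0.04, 0, 0], "claw": 1}
    - {"dr": [0, 0, 0], "slide": [0.04, 0, 0], "claw": 1}
    - {"dr": [0, 0, 0], "slide": [0.04, 0, 0], "claw": 1}
    - {"dr": [0, 0, 0], "slide": [0.03, 0, 0], "claw": 1}
    - {"dr": [0, 0, 0], "slide": [0, 0, 0], "claw": 1}
    - {"dr": [0, 0, 0], "slide": [0, 0, 0], "claw": 1}
    - {"dr": [0, 0, 0], "slide": [0, 0, 0], "claw": 1}

```text
time: 16.42
position: [0.5528, 0.2852, 0.1717]
eef_rot: [0.664, 0.748, -0.0, 0.0]
ft_force: [0.1, 0.2, -0.5]
opening: 0.996
gripper_force: 0.0
```

```bash
python3 - <<'E'
from h import *
print(now()[:3,3].round(4),sensors.observe()['time'])
a,_=viewer.get_image('top');b,_=viewer.get_image('side')
A=cv2.resize(a[110:200,240:410],(680,360),interpolation=cv2.INTER_CUBIC)
B=cv2.resize(b[140:240,270:410],(336,240),interpolation=cv2.INTER_CUBIC)
B=cv2.copyMakeBorder(B,0,0,0,344,cv2.BORDER_CONSTANT);cv2.imwrite('pics/c6.png',np.vstack([A,B]))
E
```

```text
[0.5528 0.2852 0.1717] 16.4167
```

View pics/c6.png

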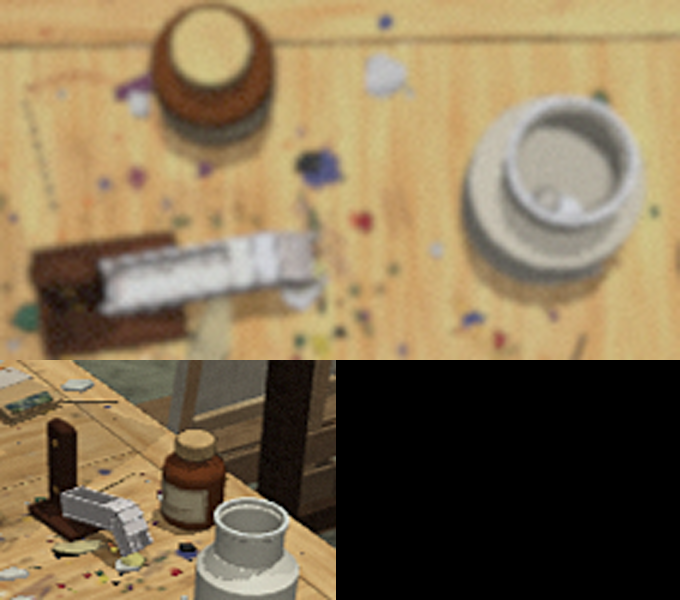

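The trough is now empty, with no ball at its back near (120,285). The ball lies in the jar at about (545,195), and both scoop and jar stand upright.

```bash
python3 -c "
from station import bot
print(bot.hand_in())"
```

```text
the job is handed in; nothing more can be done
None
```

The job is handed in: the last pictures show the ball in the tall jar and the empty scoop and the jar both upright, with the gripper clear; no verdict came back.

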